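# Measure the square tubes and book them on the key strip

### The job

Open the inspection by pressing the yellow, the white and then the blue key, one at a time. Then take the square bars one by one, thinnest first: lay each flat on the gauge's plate with one end under the foot, push the orange cap down until the foot rests on the bar and keep it there a moment, let it spring back, and lay the bar flat in the blue tray. When all the bars lie side by side in the tray, press the green key to close the batch; leave the other things on the table where they are.

Things in the scene. Friction and masses are not known exactly. Their poses are not given: they have to be found in the camera images.
- gauge: Fixed height gauge. Origin on the table under the foot's axis; its +x points to the column, -x to the open side, from which a bar goes in along x, one end under the foot. Steel plate x -105 to +75, y +-50 mm, top 12 mm up. Column x 45 to 75, 50 wide, 160 mm high; head x -13 to 45, 30 wide, hangs 90 to 115 mm above the table
- foot (a point): Round steel foot of the gauge's plunger, 22 mm across, 8 mm thick; this point is the centre of its underside, 65 mm above the plate when the plunger is up
- plunger (a joint): Travel of the gauge's plunger in m: 0 up (a spring returns it), up to 0.062 pushed down. With the foot on a bar of height h lying on the plate it reads 0.065 - h. Pushing it takes about 2 to 4 N
- cap (a point): Centre of the top face of the orange cap (30 mm across, 12 mm thick) on top of the plunger; push here, downwards. 190 mm above the table when up
- tray: Blue shallow tray, fixed, outside 200 (x) x 260 (y) x 32 mm high, walls and floor 5 mm thick, origin at the centre of its underside; receives the measured bars
- key_yellow (a joint): Travel of the yellow spring key in m: 0 up, 0.006 fully down (takes 5 N); it counts as pressed above 0.004
- key_yellow_top (a point): Centre of the top of the yellow round key, 28 mm across, in a round collar 44 mm across that stands 10 mm lower; presses straight down. The keys (these four and an unused red one) stand in a row 48 mm apart, in any order, on a fixed grey strip 70 x 260 x 25 mm high; key tops are 47 mm above the table
- key_white (a joint): Travel of the white spring key in m: 0 up, 0.006 fully down (takes 5 N); it counts as pressed above 0.004
- key_white_top (a point): Centre of the top of the white round key, 28 mm across, in a round collar 44 mm across that stands 10 mm lower; presses straight down. The keys (these four and an unused red one) stand in a row 48 mm apart, in any order, on a fixed grey strip 70 x 260 x 25 mm high; key tops are 47 mm above the table
- key_blue (a joint): Travel of the blue spring key in m: 0 up, 0.006 fully down (takes 5 N); it counts as pressed above 0.004
- key_blue_top (a point): Centre of the top of the blue round key, 28 mm across, in a round collar 44 mm across that stands 10 mm lower; presses straight down. The keys (these four and an unused red one) stand in a row 48 mm apart, in any order, on a fixed grey strip 70 x 260 x 25 mm high; key tops are 47 mm above the table
- key_green (a joint): Travel of the green spring key in m: 0 up, 0.006 fully down (takes 5 N); it counts as pressed above 0.004
- key_green_top (a point): Centre of the top of the green round key, 28 mm across, in a round collar 44 mm across that stands 10 mm lower; presses straight down. The keys (these four and an unused red one) stand in a row 48 mm apart, in any order, on a fixed grey strip 70 x 260 x 25 mm high; key tops are 47 mm above the table
- bar_silver: Silver aluminium square tube with closed ends, 140 mm long (its x), 24 x 24 mm section, the thinnest of the four kinds; origin at its middle. About 192 g. May be absent
- bar_gold: Gold (brass-coloured) square tube with closed ends, 140 mm long (its x), 32 x 32 mm section, the second thinnest of the four kinds; origin at its middle. About 216 g. May be absent
- bar_red: Red painted square tube with closed ends, 140 mm long (its x), 40 x 40 mm section, the second thickest of the four kinds; origin at its middle. About 240 g. May be absent
- bar_black: Black square tube with closed ends, 140 mm long (its x), 48 x 48 mm section, the thickest of the four kinds; origin at its middle. About 264 g. May be absent
- screwdriver: Screwdriver, 190 mm, lying; bystander; origin at its underside
- tape: Yellow roll of tape, 70 mm across, 24 high; bystander; origin at its underside
- oil: Small oil bottle, 48 mm across, 130 high; bystander; origin at its underside
- carton: Small cardboard box 60 x 80 x 50 mm; bystander; origin at its underside
- wrench: Wrench, 150 mm, lying; bystander; origin at its underside
- collar: Steel collar, 48 mm across, 20 high; bystander; origin at its underside
- mug: White mug, 76 mm across, 90 high; bystander; origin at its underside
Mind the look-alikes: they are no part of the job. Leave any purple or turquoise look-alike of the gauge alone.

How it is judged (in metres and radians):
On the way, in this order (a step that is already met when the one before it is completed fails the run):
1. the yellow key alone is pressed down (value of joint key_yellow above 0.004 m and value of joint each of key_white, key_blue, key_green below 0.002 m), for 0.05 s.
2. the white key alone is pressed down (value of joint key_white above 0.004 m and value of joint each of key_yellow, key_blue, key_green below 0.002 m), for 0.05 s.
3. the blue key alone is pressed down (value of joint key_blue above 0.004 m and value of joint each of key_yellow, key_white, key_green below 0.002 m), for 0.05 s.
4. the gauge's foot is pushed down onto the silver bar, lying flat on the gauge's plate (if there is one) (contact force between plunger_c0 and bar_silver above 0.8 N and z of bar_silver in the frame of foot between -0.0155 and -0.0085 m and z of bar_silver in the frame of gauge between 0.02 and 0.028 m and angle between bar_silver's own x axis and vertical between 1.5 and 1.64 rad), for 0.2 s.
5. the gauge's foot is pushed down onto the gold bar, lying flat on the gauge's plate (if there is one) (contact force between plunger_c0 and bar_gold above 0.8 N and z of bar_gold in the frame of foot between -0.0195 and -0.0125 m and z of bar_gold in the frame of gauge between 0.024 and 0.032 m and angle between bar_gold's own x axis and vertical between 1.5 and 1.64 rad), for 0.2 s.
6. the gauge's foot is pushed down onto the red bar, lying flat on the gauge's plate (if there is one) (contact force between plunger_c0 and bar_red above 0.8 N and z of bar_red in the frame of foot between -0.0235 and -0.0165 m and z of bar_red in the frame of gauge between 0.028 and 0.036 m and angle between bar_red's own x axis and vertical between 1.5 and 1.64 rad), for 0.2 s.
7. the gauge's foot is pushed down onto the black bar, lying flat on the gauge's plate (if there is one) (contact force between plunger_c0 and bar_black above 0.8 N and z of bar_black in the frame of foot between -0.0275 and -0.0205 m and z of bar_black in the frame of gauge between 0.032 and 0.04 m and angle between bar_black's own x axis and vertical between 1.5 and 1.64 rad), for 0.2 s.
8. the green key alone is pressed down while all bars lie in the tray (value of joint key_green above 0.004 m and value of joint each of key_yellow, key_white, key_blue below 0.002 m and x of bar_silver in the frame of tray between -0.09 and 0.09 m and y of bar_silver in the frame of tray between -0.12 and 0.12 m and z of bar_silver in the frame of tray between 0 and 0.023 m and angle between bar_silver's own x axis and vertical between 1.45 and 1.69 rad and x of bar_gold in the frame of tray between -0.09 and 0.09 m and y of bar_gold in the frame of tray between -0.12 and 0.12 m and z of bar_gold in the frame of tray between 0 and 0.027 m and angle between bar_gold's own x axis and vertical between 1.45 and 1.69 rad and x of bar_red in the frame of tray between -0.09 and 0.09 m and y of bar_red in the frame of tray between -0.12 and 0.12 m and z of bar_red in the frame of tray between 0 and 0.031 m and angle between bar_red's own x axis and vertical between 1.45 and 1.69 rad and x of bar_black in the frame of tray between -0.09 and 0.09 m and y of bar_black in the frame of tray between -0.12 and 0.12 m and z of bar_black in the frame of tray between 0 and 0.035 m and angle between bar_black's own x axis and vertical between 1.45 and 1.69 rad), for 0.05 s.
At the end, for the whole second after the job is handed in: Every bar present lies flat on the floor of the tray (long axis level within about 7 degrees, its height right within about 6 mm, not on another bar), at rest; the plunger is up again (within 6 mm) and the yellow, white, blue and green keys are up (x of bar_silver in the frame of tray between -0.09 and 0.09 m and y of bar_silver in the frame of tray between -0.12 and 0.12 m and z of bar_silver in the frame of tray between 0 and 0.023 m and angle between bar_silver's own x axis and vertical between 1.45 and 1.69 rad and x of bar_gold in the frame of tray between -0.09 and 0.09 m and y of bar_gold in the frame of tray between -0.12 and 0.12 m and z of bar_gold in the frame of tray between 0 and 0.027 m and angle between bar_gold's own x axis and vertical between 1.45 and 1.69 rad and x of bar_red in the frame of tray between -0.09 and 0.09 m and y of bar_red in the frame of tray between -0.12 and 0.12 m and z of bar_red in the frame of tray between 0 and 0.031 m and angle between bar_red's own x axis and vertical between 1.45 and 1.69 rad and x of bar_black in the frame of tray between -0.09 and 0.09 m and y of bar_black in the frame of tray between -0.12 and 0.12 m and z of bar_black in the frame of tray between 0 and 0.035 m and angle between bar_black's own x axis and vertical between 1.45 and 1.69 rad and linear speed of each of bar_silver, bar_gold, bar_red, bar_black below 0.02 m/s and value of joint plunger below 0.006 m and value of joint each of key_yellow, key_white, key_blue, key_green below 0.002 m); the robot touches nothing.
It fails at once if one of the bystanders (screwdriver, tape, bottle, carton, wrench, collar, mug) is moved more than 40 mm (distance of any of screwdriver, tape, oil, carton, wrench, collar, mug from where it was at the start of the episode above 0.04 m).
Of bar_silver, bar_gold, bar_red, bar_black only 2 to 3 are there at a start; the rules pass over those that are not, and their reading is None.
At some moment in a run one of bar_silver, bar_gold, bar_red, bar_black may be knocked a few centimetres aside while the robot is not near it.
Once in a run the grip may slacken for a moment while it holds something.
It also fails if it takes over 210 s, if anything falls off the work surface, if the arm or the gripper's body presses on something with over 40 N, if the wrist force passes 120 N, or if a joint passes its speed limit or range.

### The arm

A 6-joint arm with a two-finger parallel gripper is mounted at the origin on the work surface. World frame = base frame: x ahead of the robot, y to its left, z up, the work surface at z = 0. Lengths are in m, angles in degrees, forces in N, time in s.
With the tool pointing down it reaches from about 0.275 to 0.775 m from the base axis. Payload 14.6 kg.
Tool frame: the origin (TCP) lies on the centre line of the jaws, within the pads' length; the fingertips stand 17 mm ahead of it and the grasp point (between the pads) lies 2 mm behind it; z points along the fingers, y is the line along which they close (so a half turn about z gives the same grasp; the last joint's range is limited). The gripper opens to 85 mm and grips with 20 to 120 N. Pads are 22 mm wide; open, the fingers measure 114 mm over their backs; the gripper's body (76 mm by 85 mm) begins 54 mm behind the grasp point. The pads swing forward as they close: fully open they stand 13 mm farther back than shut.
Start: joints at [-81.549, 15.075, -2.767, 72.158, 0, 81.102], TCP at [0.157, -0.501, 0.248] pointing down, gripper open.
Joint ranges: [-151.79, 151.79], [-50.71, 97.33], [-67.44, 78.34], [-121.81, 120.89], [-77.56, 73.72], [-180, 180]. Speed limits (degrees/s): [108.29, 108.29, 147.25, 159.86, 180, 180].

### API

Orientations are given as [roll, pitch, yaw] about the fixed x, y, z axes, in that order (R = Rz(yaw) Ry(pitch) Rx(roll)).
In Python, from station import bot, viewer gives the robot as it stands.
- The arm moves only by the tool carry_out, never from a script. Its argument "deltas" is a list of rows, each a list of 7 numbers: the shift along the tool's x, y, z in m, then the turn, a rotation vector about the tool's x, y, z in rad, then the closure, from 0 (fully open) to 1 (shut). A call has 1 to 8 rows; each row is the pose to reach, as a shift and turn from the pose commanded when the call began, along the tool's axes at that moment; what a row does not reach only later rows make up. A row lasts 1/10 s, in which the tool goes at most 50 mm and 8.59 degrees, less where a joint would pass 70% of its speed; a pose out of reach is approached as far as the arm can. A call with a gripper value outside its range is refused whole. The fingers move at their own pace and stop on an object; "grip_force" is the grip in N (left out, the last holds). Time passes only in rows, so rows that repeat a pose let the fingers close. It gives the time, the measured TCP pose, the force, the opening and the grip force at its end, in the units of the state.
- bot.read_state(): the state, without advancing time (a new reading comes with each control period).
- viewer.grab_frame(name): name is "side" or "top" or "wrist"; returns a dict with "img" (420x560x3 uint8, red, green, blue), "fx", "fy", "cx", "cy" (pixels), "rvec" (rotation vector, rad) and "tvec" (3), from world to camera coordinates, as OpenCV has them; the wrist camera has in their place "T_tool_cam" (4x4, takes a point from camera to tool coordinates, whose origin is the TCP and whose axes are the flange's). Camera axes: x right, y down, z forward; pixel columns grow to the right and rows downward; lengths in m; the calibration is good to about 2 mm. A picture is of the moment at which its call begins: read the wrist's pose just before it. There is no depth.
- bot.job_done(): hands the job in; it is judged then, once.
The state is a dict: "time": time; "q": joint angles; "dq": joint speeds; "joint_torque": joint torques, N m; "position": TCP position; "orientation": TCP orientation; "force": force on the tool from outside, world axes, zero at the start; "wrist_torque": the same for the moment, N m; "gripper_width": finger opening in m; "grasp_force": force on a finger pad.
Only numpy, scipy, OpenCV 4.12 (cv2) and the standard library are available. Lean on these libraries where they do the work, as an engineer would, in place of code of your own. Each camera call takes 0.05 s, during which the arm holds its last target. There are 200 camera calls.

## Working session

There is one attempt and no reset: what is moved stays moved. The work goes in short steps, Python scripts to look and compute and a tool call to move; the robot and the scene stay as the last step left them, time stands still between calls to the robot, and variables do not carry over. Pictures are saved under pics/ and viewed, at most 14 in all, crops included, and the job is handed in when it is done.

Besides the shell and the picture viewer there is one more tool, called after "Emit:" in YAML: its name, and indented under it one key for each argument. carry_out: Moves the arm, as the interface text tells. Its arguments: {"type":"object","properties":{"deltas":{"type":"array","items":{"type":"array","items":{"type":"number"}}},"grip_force":{"type":"number"}},"required":["deltas"]}

```bash
mkdir -p pics; ls; cat > h.py <<'E'
import numpy as np, cv2
from scipy.spatial.transform import Rotation as R
from station import bot, viewer
def grab(n):
    s=bot.read_state(); f=viewer.grab_frame(n)
    K=np.array([[f["fx"],0,f["cx"]],[0,f["fy"],f["cy"]],[0,0,1]])
    if n=="wrist":
        T=np.eye(4); T[:3,:3]=R.from_euler('xyz',s["orientation"],degrees=True).as_matrix(); T[:3,3]=s["position"]
        M=T@np.array(f["T_tool_cam"])
    else:
        M=np.eye(4); r=R.from_rotvec(np.ravel(f["rvec"])).as_matrix(); M[:3,:3]=r.T; M[:3,3]=-r.T@np.ravel(f["tvec"])
    return dict(img=f["img"],K=K,M=M)
def save(f,name): cv2.imwrite("pics/"+name,cv2.cvtColor(f["img"],cv2.COLOR_RGB2BGR))
def ray(f,uv):
    d=np.linalg.inv(f["K"])@np.array([uv[0],uv[1],1.]); d=f["M"][:3,:3]@d; return f["M"][:3,3],d/np.linalg.norm(d)
def onz(f,uv,z):
    c,d=ray(f,uv); return c+d*(z-c[2])/d[2]
def proj(f,p):
    q=np.linalg.inv(f["M"])@np.append(p,1); q=f["K"]@q[:3]; return q[:2]/q[2]
def tri(f1,a,f2,b):
    c1,d1=ray(f1,a);c2,d2=ray(f2,b)
    t=np.linalg.lstsq(np.c_[d1,-d2],c2-c1,rcond=None)[0]; p,q=c1+t[0]*d1,c2+t[1]*d2
    return (p+q)/2,np.linalg.norm(p-q)
E
python3 - <<'E'
from h import *
print(bot.read_state())
for n in("top","side","wrist"):
    f=grab(n); save(f,n+"0.png"); print(n,f["M"].round(3).tolist(),f["K"].round(1).tolist())
E
```

```text
pics
{'time': 0.0, 'q': array([-8.15477318e+01,  1.50985822e+01, -2.80556709e+00,  7.21570489e+01,
       -1.44994440e-03,  8.11032956e+01]), 'dq': array([ 0.00955411,  0.06951694,  0.06713279,  0.00165392, -0.03908109,
        0.01306261]), 'joint_torque': array([ 4.27308289e-03, -6.37615657e+01,  3.84561861e+01,  1.39166266e-02,
        7.98024575e-05,  1.03574638e-05]), 'position': array([ 0.15651107, -0.500852  ,  0.2478158 ]), 'orientation': array([-1.79939314e+02, -8.03202817e-03,  1.73489692e+01]), 'force': array([ 0.80125202, -0.64936174, -0.45945938]), 'wrist_torque': array([-0.01750813,  0.01254821,  0.00472852]), 'grasp_force': 0.0, 'gripper_width': 0.08552701249533035}
top [[-0.015, -0.997, 0.076, 0.43], [-1.0, 0.015, -0.005, -0.034], [0.004, -0.077, -0.997, 1.236], [0.0, 0.0, 0.0, 1.0]] [[416.3, 0.0, 278.7], [0.0, 416.3, 202.8], [0.0, 0.0, 1.0]]
side [[-0.917, -0.283, 0.28, 0.111], [-0.398, 0.684, -0.612, 0.802], [-0.018, -0.673, -0.74, 1.158], [0.0, 0.0, 0.0, 1.0]] [[390.8, 0.0, 280.7], [0.0, 390.8, 211.5], [0.0, 0.0, 1.0]]
wrist [[0.298, -0.911, -0.285, 0.229], [-0.955, -0.285, -0.088, -0.479], [-0.001, 0.298, -0.955, 0.373], [0.0, 0.0, 0.0, 1.0]] [[296.4, 0.0, 282.6], [0.0, 296.4, 209.7], [0.0, 0.0, 1.0]]
```

View pics/top0.png

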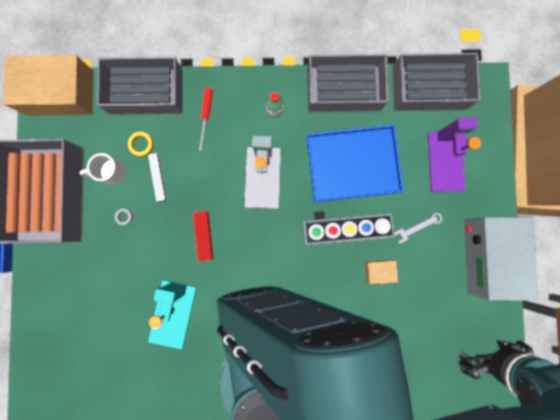

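View pics/side0.png

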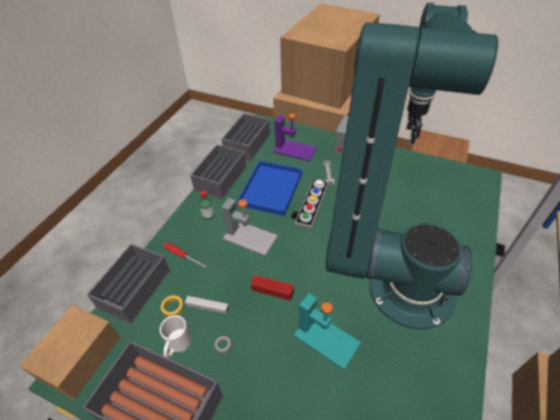

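View pics/wrist0.png

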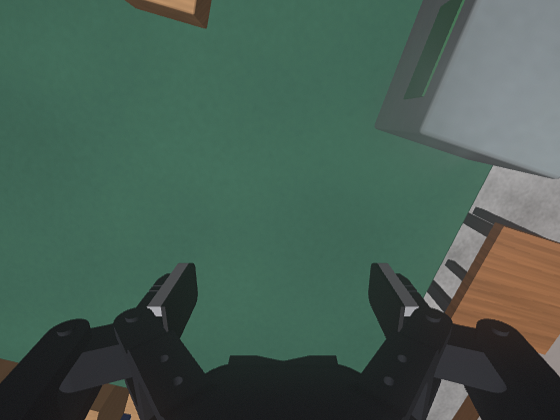

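```bash
cat > m.py <<'E'
from h import *
def blobs(f,lo,hi,amin=15):
    hsv=cv2.cvtColor(f["img"],cv2.COLOR_RGB2HSV); m=cv2.inRange(hsv,np.array(lo),np.array(hi))
    n,l,s,c=cv2.connectedComponentsWithStats(m)
    return [(c[i].round(1).tolist(),int(s[i,4]),s[i,:4].tolist()) for i in range(1,n) if s[i,4]>=amin],l
C=dict(yellow=((22,120,120),(34,255,255)),green=((45,120,120),(75,255,255)),blue=((100,130,60),(125,255,255)),red=((0,150,80),(6,255,255)),orange=((8,150,150),(18,255,255)),white=((0,0,185),(180,40,255)))
E
python3 - <<'E'
from m import *
for n in("top","side"):
    f=grab(n)
    for k,(a,b) in C.items(): print(n,k,blobs(f,a,b,12)[0])
E
```

```text
top yellow [([470.0, 35.0], 209, [461, 30, 19, 11]), ([207.0, 62.2], 81, [202, 59, 11, 8]), ([247.6, 61.5], 90, [242, 58, 12, 8]), ([288.4, 61.0], 83, [283, 58, 12, 7]), ([87.7, 61.8], 26, [84, 60, 7, 6]), ([139.9, 143.5], 298, [128, 132, 25, 24]), ([349.4, 228.7], 49, [346, 225, 8, 8]), ([154.8, 321.7], 51, [151, 318, 8, 8])]
top green [([316.1, 231.7], 39, [313, 229, 7, 7])]
top blue [([354.4, 162.8], 6235, [307, 125, 97, 77]), ([366.1, 227.1], 43, [363, 224, 7, 7]), ([5.4, 257.5], 319, [0, 244, 12, 28])]
top red [([206.4, 103.0], 232, [201, 88, 11, 31]), ([273.9, 96.5], 57, [270, 93, 9, 8]), ([202.4, 235.7], 689, [193, 212, 19, 49]), ([333.0, 230.0], 37, [330, 227, 7, 7]), ([468.0, 228.8], 23, [466, 227, 5, 5])]
top orange [([473.7, 143.0], 113, [468, 138, 12, 11]), ([260.5, 161.3], 62, [256, 157, 10, 10]), ([39.2, 164.3], 17, [38, 158, 3, 12]), ([51.1, 170.8], 19, [50, 165, 3, 13]), ([38.1, 200.5], 15, [37, 196, 3, 10]), ([12.7, 224.2], 12, [12, 221, 3, 7])]
top white [([280.3, 31.3], 33351, [0, 0, 560, 140]), ([261.2, 141.0], 152, [253, 137, 17, 10]), ([262.1, 181.4], 1652, [245
[... 1475 characters left out ...]
 [469, 19, 6, 8]), ([265.2, 29.7], 18, [262, 27, 7, 6]), ([479.0, 27.4], 12, [476, 26, 7, 5]), ([237.4, 31.0], 14, [235, 29, 5, 5]), ([261.7, 37.4], 56, [254, 33, 17, 9]), ([246.7, 38.6], 21, [244, 35, 7, 8]), ([263.6, 71.4], 1463, [238, 39, 42, 67]), ([190.1, 64.9], 226, [181, 44, 22, 44]), ([198.5, 83.5], 22, [194, 81, 9, 7]), ([489.5, 128.5], 1433, [463, 96, 57, 63]), ([488.8, 101.7], 12, [487, 99, 5, 6]), ([457.8, 108.5], 16, [454, 106, 8, 6]), ([457.0, 120.1], 32, [455, 114, 7, 13]), ([318.9, 182.0], 28, [316, 180, 7, 5]), ([206.0, 303.0], 223, [186, 297, 40, 13]), ([176.1, 317.6], 32, [168, 316, 17, 8]), ([173.0, 337.2], 182, [162, 326, 23, 30]), ([171.4, 350.6], 14, [170, 348, 4, 6])]
```

```bash
python3 - <<'E'
from m import *
t=grab("top");s=grab("side")
for n,a,b in[("green",(316.1,231.7),(305.5,214.8)),("red",(333,230),(308.8,206)),("blue",(366.1,227.1),(315.4,189.6)),("white",(382.2,225.8),(318.9,182)),("cap",(260.5,161.3),(241.9,203.4)),("oil",(273.9,96.5),(203.1,193.8))]:
    p,e=tri(t,a,s,b); print(n,p.round(4),round(e,4),onz(t,a,.19 if n=="cap" else .047).round(4),onz(s,b,.19 if n=="cap" else .047).round(4))
print("yellow",onz(t,(349.4,228.7),.047).round(4))
# bars and plates from top contour
hsv=cv2.cvtColor(t["img"],cv2.COLOR_RGB2HSV)
for n,k,box,z in[("silver","white",(140,145,172,207),.024),("red","red",(185,205,220,268),.04),("plate","white",(243,146,283,210),.012),("tray","blue",(300,120,410,206),.032)]:
    m=cv2.inRange(hsv,np.array(C[k][0]),np.array(C[k][1])); w=np.zeros_like(m); x0,y0,x1,y1=box; w[y0:y1,x0:x1]=m[y0:y1,x0:x1]
    r=cv2.minAreaRect(np.argwhere(w)[:,::-1].astype(np.float32)); P=np.array([onz(t,c,z)[:2] for c in cv2.boxPoints(r)])
    print(n,P.round(3).tolist(),"c",P.mean(0).round(4),[(np.linalg.norm(P[i]-P[i-1]).round(3),np.degrees(np.arctan2(*(P[i]-P[i-1])[::-1])).round(1)) for i in(1,2)])
E
```

```text
green [ 0.4382 -0.1452  0.0391] 0.0025 [ 0.437  -0.1449  0.047 ] [ 0.4371 -0.138   0.047 ]
red [ 0.4427 -0.1937  0.0387] 0.0032 [ 0.4411 -0.1932  0.047 ] [ 0.4417 -0.1857  0.047 ]
blue [ 0.4497 -0.2889  0.0396] 0.0036 [ 0.4479 -0.2879  0.047 ] [ 0.4491 -0.2809  0.047 ]
white [ 0.452  -0.3353  0.0406] 0.0022 [ 0.4509 -0.3341  0.047 ] [ 0.4511 -0.3283  0.047 ]
cap [0.6201 0.0067 0.1771] 0.0024 [0.6166 0.0057 0.19  ] [0.6146 0.0174 0.19  ]
oil [ 0.8101 -0.0302  0.1173] 0.0019 [ 0.833  -0.0303  0.047 ] [ 0.8584 -0.0862  0.047 ]
yellow [ 0.4441 -0.2401  0.047 ]
silver [[0.672, 0.345], [0.677, 0.319], [0.538, 0.294], [0.534, 0.32]] c [0.6052 0.3193] [(np.float64(0.027), np.float64(-80.5)), (np.float64(0.141), np.float64(-169.6))]
red [[0.498, 0.208], [0.501, 0.166], [0.365, 0.153], [0.361, 0.194]] c [0.4312 0.1801] [(np.float64(0.041), np.float64(-84.9)), (np.float64(0.137), np.float64(-174.2))]
plate [[0.513, 0.062], [0.697, 0.054], [0.693, -0.045], [0.509, -0.037]] c [0.603  0.0085] [(np.float64(0.184), np.float64(-2.3)), (np.float64(0.1), np.float64(-92.6))]
tray [[0.727, -0.122], [0.753, -0.389], [0.548, -0.404], [0.523, -0.14]] c [ 0.6376 -0.2638] [(np.float64(0.268), np.float64(-84.4)), (np.float64(0.205), np.float64(-175.9))]
```

Emit:
carry_out:
  deltas:
    - [0.044, -0.02, 0, 0, 0, -0.15, 1]
    - [0.088, -0.041, 0, 0, 0, -0.3, 1]
    - [0.132, -0.061, 0, 0, 0, -0.45, 1]
    - [0.176, -0.082, 0, 0, 0, -0.6, 1]
    - [0.22, -0.102, 0, 0, 0, -0.75, 1]
    - [0.264, -0.122, 0, 0, 0, -0.9, 1]
    - [0.308, -0.143, 0, 0, 0, -1.05, 1]
    - [0.352, -0.163, 0, 0, 0, -1.2, 1]

```text
time: 1.15
position: [0.4451, -0.2388, 0.2484]
orientation: [180.0, 0.0, 86.5]
force: [-0.3, -1.9, 0.3]
gripper_width: 0.0
grasp_force: 0.0
```

Emit:
carry_out:
  deltas:
    - [0, 0, 0, 0, 0, -0.15, 1]
    - [0, 0, 0, 0, 0, -0.3, 1]
    - [0, 0, 0, 0, 0, -0.45, 1]
    - [0, 0, 0, 0, 0, -0.6, 1]
    - [0, 0, 0, 0, 0, -0.75, 1]
    - [0, 0, 0.04, 0, 0, -0.9, 1]
    - [0, 0, 0.08, 0, 0, -1.05, 1]
    - [0, 0, 0.12, 0, 0, -1.2, 1]

```text
time: 1.95
position: [0.4439, -0.2405, 0.1271]
orientation: [-180.0, 0.1, 155.2]
force: [0.8, -0.4, -0.7]
gripper_width: 0.0002
grasp_force: 0.0
```

Emit:
carry_out:
  deltas:
    - [0, 0, 0, 0, 0, -0.15, 1]
    - [0, 0, 0, 0, 0, -0.3, 1]
    - [0, 0, 0, 0, 0, -0.439, 1]
    - [0, 0, 0, 0, 0, -0.439, 1]
    - [0, 0, 0, 0, 0, -0.439, 1]

```text
time: 2.45
position: [0.444, -0.2406, 0.1283]
orientation: [-180.0, 0.0, 179.8]
force: [-0.9, -0.7, -0.3]
gripper_width: -0.0003
grasp_force: 0.0
```

```bash
cat >> h.py <<'E'
def go(x,y,z,yaw=180):
    "print tool-frame shift and yaw-turn from the measured pose to a world pose with the tool down"
    s=bot.read_state(); r=R.from_euler('xyz',s["orientation"],degrees=True)
    g=R.from_euler('xyz',[180,0,yaw],degrees=True)
    print("go",(r.inv().apply(np.array([x,y,z])-s["position"])).round(4),(r.inv()*g).as_rotvec().round(4))
E
python3 - <<'E'
from m import *
s=bot.read_state(); print({k:np.round(s[k],4).tolist() for k in("time","q","position","orientation","force","gripper_width")})
t=grab("top"); save(t,"top1.png"); w=grab("wrist"); save(w,"wrist1.png")
for k in C: print(k,blobs(w,*C[k],60)[0])
go(.4441,-.2401,.075)
E
```

```text
{'time': 2.45, 'q': [-37.7073, 17.1065, -19.4112, 53.4769, 0.0009, -37.4786], 'position': [0.444, -0.2406, 0.1283], 'orientation': [-179.9974, 0.0048, 179.7713], 'force': [-0.9271, -0.696, -0.2519], 'gripper_width': -0.0003}
yellow [([284.3, 224.6], 820, [268, 209, 33, 33])]
green [([415.1, 216.5], 749, [398, 199, 33, 33])]
blue [([221.0, 227.6], 1019, [203, 210, 37, 36]), ([363.3, 296.9], 746, [320, 288, 75, 27]), ([137.5, 321.4], 1430, [106, 304, 83, 44]), ([282.6, 347.3], 306, [276, 332, 14, 29]), ([187.3, 348.7], 195, [176, 338, 23, 23]), ([377.4, 348.7], 180, [367, 338, 23, 23])]
red [([354.7, 230.9], 71, [339, 217, 27, 20])]
orange []
white [([404.9, 208.1], 965, [381, 186, 55, 51]), ([344.1, 212.8], 1023, [319, 190, 54, 52]), ([283.7, 217.3], 1051, [257, 195, 55, 51]), ([223.9, 221.3], 1022, [196, 199, 54, 51]), ([161.0, 229.5], 1841, [135, 204, 54, 50])]
go [-0.0001  0.0005  0.0533] [-0.0001  0.0001 -0.0031]
```

```bash
python3 - <<'E'
from m import *
w=grab("wrist")
for n,p in dict(yellow=(284.3,224.6),green=(415.1,216.5),blue=(221,227.6)).items(): print(n,onz(w,p,.047).round(4))
for p in [(404.9,208.1),(344.1,212.8),(283.7,217.3),(223.9,221.3)]: print(onz(w,p,.037).round(4))
E
```

```text
yellow [ 0.4437 -0.2397  0.047 ]
green [ 0.4377 -0.1437  0.047 ]
blue [ 0.4459 -0.2868  0.047 ]
[ 0.4343 -0.1477  0.037 ]
[ 0.438  -0.1938  0.037 ]
[ 0.4414 -0.2401  0.037 ]
[ 0.4446 -0.2864  0.037 ]
```

View pics/top1.png

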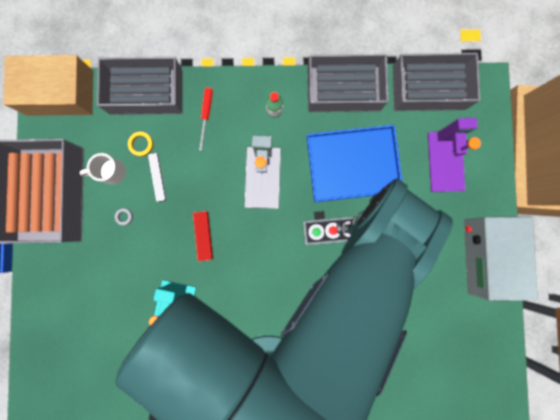

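View pics/wrist1.png

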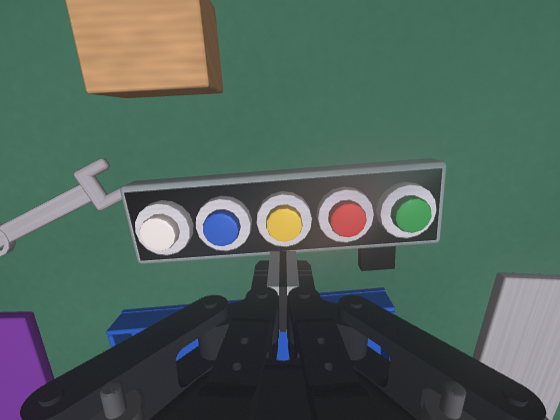

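Emit:
carry_out:
  deltas:
    - [0, 0, 0.03, 0, 0, -0.003, 1]
    - [0, 0, 0.055, 0, 0, -0.003, 1]
    - [0, 0, 0.066, 0, 0, -0.003, 1]
    - [0, 0, 0.07, 0, 0, -0.003, 1]
    - [0, 0, 0.07, 0, 0, -0.003, 1]
    - [0, 0, 0.07, 0, 0, -0.003, 1]

```text
time: 3.2
position: [0.4439, -0.2405, 0.0591]
orientation: [-180.0, 0.0, -179.9]
force: [-1.7, 2.1, 4.1]
gripper_width: 0.0003
grasp_force: 2.1
```

Emit:
carry_out:
  deltas:
    - [0, 0, 0.0015, 0, 0, 0, 1]
    - [0, 0, 0.0015, 0, 0, 0, 1]
    - [0, 0, 0.0015, 0, 0, 0, 1]

```text
time: 3.5
position: [0.4441, -0.2407, 0.0578]
orientation: [-180.0, 0.0, -179.8]
force: [-4.3, 3.8, 15.7]
gripper_width: -0.0001
grasp_force: 7.5
```

```bash
python3 - <<'E'
from m import *
s=bot.read_state(); print(s["position"],s["force"])
f=grab("wrist"); cv2.imwrite("pics/w2.png",cv2.cvtColor(cv2.resize(f["img"][180:280,200:360],None,fx=4,fy=4),cv2.COLOR_RGB2BGR))
E
```

```text
[ 0.4441462  -0.24071342  0.05783788] [-4.30912377  3.83867717 15.68132265]
```

Emit:
carry_out:
  deltas:
    - [0, 0, -0.03, 0, 0, 0, 1]
    - [-0.003, -0.04, -0.045, 0, 0, 0, 1]
    - [-0.0065, -0.085, -0.045, 0, 0, 0, 1]
    - [-0.0065, -0.0945, -0.035, 0, 0, 0, 1]
    - [-0.0065, -0.0945, -0.01, 0, 0, 0, 1]
    - [-0.0065, -0.0945, -0.002, 0, 0, 0, 1]
    - [-0.0065, -0.0945, 0, 0, 0, 0, 1]
    - [-0.0065, -0.0945, 0, 0, 0, 0, 1]

```text
time: 4.35
position: [0.4504, -0.3352, 0.0579]
orientation: [-179.9, -0.0, -179.8]
force: [-6.5, -2.4, 10.4]
gripper_width: -0.0002
grasp_force: 5.4
```

Emit:
carry_out:
  deltas:
    - [0, 0, 0, 0, 0, 0, 1]
    - [0, 0, 0, 0, 0, 0, 1]

```text
time: 4.55
position: [0.4505, -0.3352, 0.0579]
orientation: [-179.9, -0.0, -179.8]
force: [-6.8, -2.0, 11.6]
gripper_width: -0.0
grasp_force: 5.8
```

Emit:
carry_out:
  deltas:
    - [0, 0, -0.03, 0, 0, 0, 1]
    - [0.003, 0.02, -0.045, 0, 0, 0, 1]
    - [0.0033, 0.048, -0.04, 0, 0, 0, 1]
    - [0.0033, 0.048, -0.015, 0, 0, 0, 1]
    - [0.0033, 0.048, -0.002, 0, 0, 0, 1]
    - [0.0033, 0.048, 0, 0, 0, 0, 1]
    - [0.0033, 0.048, 0, 0, 0, 0, 1]
    - [0.0033, 0.048, 0, 0, 0, 0, 1]

```text
time: 5.35
position: [0.4472, -0.2857, 0.0578]
orientation: [179.9, 0.0, -179.8]
force: [-2.4, 8.5, 15.9]
gripper_width: 0.0
grasp_force: 8.2
```

Emit:
carry_out:
  deltas:
    - [0, 0, 0, 0, 0, 0, 1]
    - [0, 0, 0, 0, 0, 0, 1]

```text
time: 5.55
position: [0.4472, -0.2856, 0.0578]
orientation: [179.9, 0.0, -179.8]
force: [-3.1, 8.7, 15.2]
gripper_width: 0.0002
grasp_force: 8.2
```

Emit:
carry_out:
  deltas:
    - [0, 0, -0.05, 0, 0, 0, 0.5]
    - [0, 0, -0.1, 0, 0, 0, 0.5]
    - [0, 0, -0.15, 0, 0, 0, 0.5]
    - [0, 0, -0.2, 0, 0, 0, 0.5]
    - [-0.01, 0.048, -0.21, 0, 0, 0, 0.5]
    - [-0.02, 0.096, -0.21, 0, 0, 0, 0.5]
    - [-0.03, 0.144, -0.21, 0, 0, 0, 0.5]
    - [-0.04, 0.192, -0.21, 0, 0, 0, 0.5]

```text
time: 6.35
position: [0.4864, -0.0927, 0.2674]
orientation: [-180.0, 0.0, -179.8]
force: [1.3, -1.1, -0.6]
gripper_width: 0.0428
grasp_force: 0.0
```

Emit:
carry_out:
  deltas:
    - [-0.01, 0.049, 0, 0, 0, 0, 0.5]
    - [-0.02, 0.098, 0, 0, 0, 0, 0.5]
    - [-0.03, 0.147, 0, 0, 0, 0, 0.5]
    - [-0.04, 0.196, 0, 0, 0, 0, 0.5]
    - [-0.05, 0.245, 0, 0, 0, 0, 0.5]
    - [-0.06, 0.294, 0, 0, 0, -0.05, 0.5]
    - [-0.07, 0.343, 0, 0, 0, -0.1, 0.5]
    - [-0.08, 0.392, 0, 0, 0, -0.15, 0.5]

```text
time: 7.15
position: [0.5647, 0.2998, 0.2673]
orientation: [180.0, 0.0, -171.1]
force: [1.1, -0.9, 0.6]
gripper_width: 0.0428
grasp_force: 0.0
```

Emit:
carry_out:
  deltas:
    - [0, 0, 0, 0, 0, -0.03, 0]
    - [0, 0, 0, 0, 0, -0.03, 0]
    - [0, 0, 0, 0, 0, -0.03, 0]

```text
time: 7.45
position: [0.565, 0.2967, 0.2671]
orientation: [-180.0, -0.0, -169.6]
force: [-0.6, 0.1, 0.2]
gripper_width: 0.0835
grasp_force: 0.0
```

```bash
python3 - <<'E'
from m import *
s=bot.read_state(); print({k:np.round(s[k],4).tolist() for k in("time","q","position","orientation","force","gripper_width")})
w=grab("wrist"); save(w,"wrist3.png")
t=grab("top"); save(t,"top3.png"); save(grab("side"),"side3.png")
cv2.imwrite("pics/mix3.png",cv2.cvtColor(np.hstack([cv2.resize(w["img"],(400,300)),cv2.resize(t["img"],(400,300))]),cv2.COLOR_RGB2BGR))
E
```

```text
{'time': 7.45, 'q': [20.3965, 26.5456, 17.9879, 81.449, -0.0084, 9.9707], 'position': [0.565, 0.2967, 0.2671], 'orientation': [-179.9905, -0.0052, -169.5742], 'force': [-0.5506, 0.1312, 0.1659], 'gripper_width': 0.0835}
```

View pics/mix3.png

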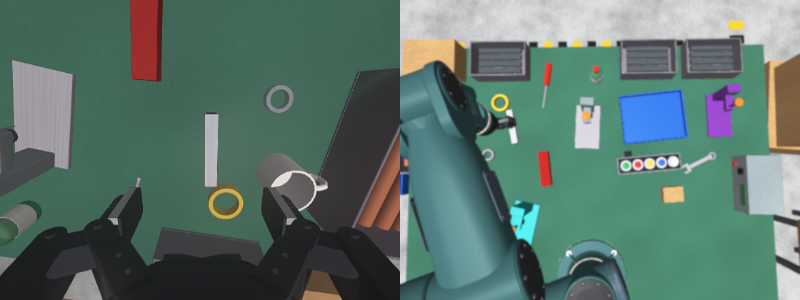

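```bash
cat >> m.py <<'E'
def rect(f,key,near,z,amin=200,show=True):
    "min-area rectangle of the blob of colour `key` nearest to pixel `near`, cast on height z -> centre, sides, angle of the long side"
    hsv=cv2.cvtColor(f["img"],cv2.COLOR_RGB2HSV); m=cv2.inRange(hsv,np.array(C[key][0]),np.array(C[key][1]))
    n,l,s,c=cv2.connectedComponentsWithStats(m)
    i=min((i for i in range(1,n) if s[i,4]>=amin),key=lambda i:np.hypot(*(c[i]-near)))
    r=cv2.minAreaRect(np.argwhere(l==i)[:,::-1].astype(np.float32)); B=cv2.boxPoints(r)
    P=np.array([onz(f,q,z)[:2] for q in B]); e=P[1]-P[0],P[2]-P[1]; L=max(e,key=np.linalg.norm)
    a=np.degrees(np.arctan2(L[1],L[0])); a=(a+90)%180-90
    if show: print(key,"px",np.round(r[0],1),"c",P.mean(0).round(4),"sides",np.round([np.linalg.norm(q) for q in e],4),"ang",a.round(1))
    return np.array(r[0]),P.mean(0),a
E
python3 - <<'E'
from m import *
C["white"]=((0,0,150),(180,50,255))
w=grab("wrist"); p,c,a=rect(w,"white",(295,210),.024)
pr,_,_=rect(w,"red",(204,55),.04)
t=grab("top"); pt,_,_=rect(t,"red",(202,236),.04)
print(tri(t,(155.9,176.7),w,p)); print(tri(t,pt,w,pr))
go(c[0]-.022*np.cos(np.radians(a)),c[1]-.022*np.sin(np.radians(a)),.021,a-180)
E
```

```text
white px [296. 210.] c [0.6047 0.3208] sides [0.0223 0.137 ] ang 11.7
red px [205.  56.] c [0.4469 0.1894] sides [0.0448 0.1085] ang 7.1
red px [202.5 235.6] c [0.4312 0.1801] sides [0.0414 0.1374] ang 5.8
(array([0.60622329, 0.3222414 , 0.01031003]), np.float64(0.0023529537683723008))
(array([0.43580382, 0.18342453, 0.01307535]), np.float64(0.010113740269525853))
go [-0.021   0.0164  0.2462] [ 0.      0.0003 -0.022 ]
```

Emit:
carry_out:
  deltas:
    - [-0.007, 0.005, 0.03, 0, 0, -0.022, 0.2]
    - [-0.014, 0.01, 0.06, 0, 0, -0.022, 0.2]
    - [-0.021, 0.0164, 0.1, 0, 0, -0.022, 0.2]
    - [-0.021, 0.0164, 0.14, 0, 0, -0.022, 0.2]
    - [-0.021, 0.0164, 0.14, 0, 0, -0.022, 0.2]
    - [-0.021, 0.0164, 0.14, 0, 0, -0.022, 0.2]

```text
time: 8.3
position: [0.5831, 0.3168, 0.1278]
orientation: [-180.0, -0.0, -168.3]
force: [-0.1, -0.6, 0.2]
gripper_width: 0.0688
grasp_force: 0.0
```

```bash
python3 - <<'E'
from m import *
C["white"]=((0,0,150),(180,50,255))
w=grab("wrist"); save(w,"w4.png"); p,c,a=rect(w,"white",(282,200),.024)
f0=dict(w); 
s=bot.read_state(); print(s["position"],s["gripper_width"],w["M"][:3,3])
np.savez("w4.npz",**w,p=p)
for q in blobs(w,*C["white"],500)[0]: print(q)
go(c[0]-.022*np.cos(np.radians(a)),c[1]-.022*np.sin(np.radians(a)),.021,a-180)
E
```

```text
white px [282.8 233.5] c [0.6043 0.3209] sides [0.1376 0.0224] ang 10.3
[0.58380967 0.31709294 0.12897849] 0.06810220517867283 [0.50816229 0.30082279 0.25259613]
([282.1, 231.5], 4288, [268, 157, 31, 154])
([505.7, 317.8], 863, [435, 297, 110, 61])
go [1.40e-03 1.00e-04 1.08e-01] [0.0004 0.002  0.0247]
```

View pics/w4.png

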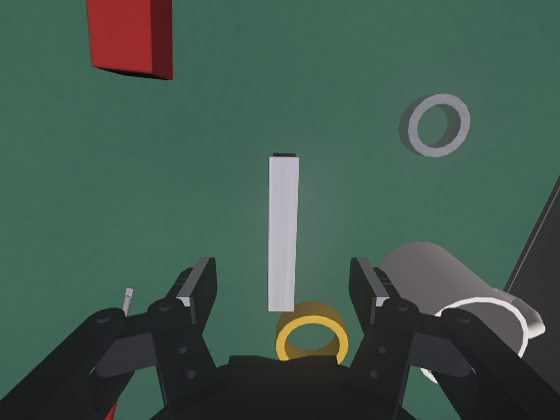

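Emit:
carry_out:
  deltas:
    - [0.001, 0, 0.04, 0, 0, 0.012, 0.2]
    - [0.001, 0, 0.08, 0, 0, 0.012, 0.2]
    - [0.001, 0, 0.1, 0, 0, 0.012, 0.2]
    - [0.001, 0, 0.107, 0, 0, 0.012, 0.2]
    - [0.001, 0, 0.107, 0, 0, 0.012, 0.9]
    - [0.001, 0, 0.107, 0, 0, 0.012, 0.9]
    - [0.001, 0, 0.107, 0, 0, 0.012, 0.9]
    - [0.001, 0, 0.107, 0, 0, 0.012, 0.9]
  grip_force: 50

```text
time: 9.15
position: [0.5831, 0.3174, 0.0218]
orientation: [180.0, 0.2, -168.9]
force: [-1.3, -1.8, 10.8]
gripper_width: 0.0232
grasp_force: 50.1
```

Emit:
carry_out:
  deltas:
    - [0, 0, 0, 0, 0, 0, 0.9]
    - [0, 0, 0, 0, 0, 0, 0.9]
    - [0, 0, 0, 0, 0, 0, 0.9]
    - [0, 0, 0, 0, 0, 0, 0.9]

```text
time: 9.55
position: [0.5831, 0.3173, 0.0218]
orientation: [180.0, 0.2, -168.9]
force: [-1.4, -0.9, 10.1]
gripper_width: 0.0231
grasp_force: 50.0
```

Emit:
carry_out:
  deltas:
    - [0, 0, -0.02, 0, 0, 0, 0.9]
    - [0, 0, -0.07, 0, 0, 0, 0.9]
    - [0, 0, -0.12, 0, 0, 0, 0.9]
    - [0.02, -0.03, -0.15, 0, 0, 0, 0.9]
    - [0.045, -0.068, -0.15, 0, 0, 0.04, 0.9]
    - [0.072, -0.105, -0.15, 0, 0, 0.08, 0.9]
    - [0.1, -0.143, -0.15, 0, 0, 0.12, 0.9]
    - [0.125, -0.182, -0.15, 0, 0, 0.16, 0.9]

```text
time: 10.35
position: [0.4932, 0.1131, 0.1707]
orientation: [180.0, 0.1, -178.2]
force: [0.5, -0.2, -0.9]
gripper_width: 0.0231
grasp_force: 49.4
```

```bash
python3 - <<'E'
from m import *
s=bot.read_state(); print(s["position"],s["orientation"],s["gripper_width"])
go(.452,.0142,.172,177.5)
E
```

```text
[0.49321773 0.11309496 0.17071539] [ 1.79999506e+02  8.04819539e-02 -1.78161234e+02] 0.02308790385134378
go [ 0.0444 -0.0975 -0.0013] [0.0001 0.0014 0.0757]
```

Emit:
carry_out:
  deltas:
    - [0.015, -0.035, 0, 0, 0, 0.03, 0.9]
    - [0.03, -0.07, 0, 0, 0, 0.06, 0.9]
    - [0.0444, -0.0975, 0, 0, 0, 0.0757, 0.9]
    - [0.0444, -0.0975, 0, 0, 0, 0.0757, 0.9]
    - [0.0444, -0.0975, 0, 0, 0, 0.0757, 0.9]

```text
time: 10.85
position: [0.4534, 0.0151, 0.1706]
orientation: [180.0, 0.1, 177.5]
force: [-0.3, -0.2, -0.1]
gripper_width: 0.0229
grasp_force: 49.6
```

```bash
python3 - <<'E'
from m import *
s=bot.read_state(); print(s["position"],s["orientation"],s["gripper_width"])
w=grab("wrist"); save(w,"w5.png"); np.savez("w5.npz",**w)
for k in("orange","white"): print(blobs(w,*C[k],100)[0])
E
```

```text
[0.45338142 0.01508205 0.17059975] [1.79996747e+02 8.31845487e-02 1.77489496e+02] 0.022905979827240765
[]
[([110.6, 192.1], 683, [83, 172, 47, 45]), ([60.1, 198.0], 645, [31, 179, 48, 44]), ([15.7, 207.7], 483, [0, 185, 29, 44]), ([283.1, 270.8], 8021, [258, 189, 53, 171])]
```

View pics/w5.png

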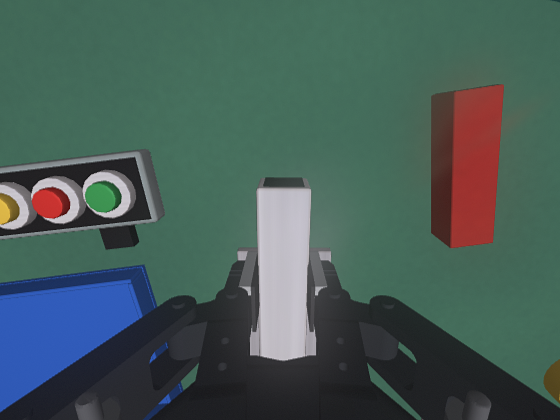

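Emit:
carry_out:
  deltas:
    - [0, 0, 0.04, 0, 0, 0, 0.9]
    - [0, 0, 0.08, 0, 0, 0, 0.9]
    - [0, 0, 0.105, 0, 0, 0, 0.9]
    - [-0.03, 0, 0.106, 0, 0, 0, 0.9]
    - [-0.06, 0, 0.106, 0, 0, 0, 0.9]
    - [-0.08, -0.001, 0.106, 0, 0, 0, 0.9]
    - [-0.092, -0.001, 0.106, 0, 0, 0, 0.9]
    - [-0.092, -0.001, 0.106, 0, 0, 0, 0.9]

```text
time: 11.7
position: [0.547, 0.0115, 0.0636]
orientation: [180.0, 0.1, 177.7]
force: [-0.3, -0.0, -1.6]
gripper_width: 0.023
grasp_force: 49.6
```

Emit:
carry_out:
  deltas:
    - [0, 0, 0.015, 0, 0, 0, 0.9]
    - [0, 0, 0.025, 0, 0, 0, 0.9]
    - [0, 0, 0.029, 0, 0, 0, 0.9]
    - [0, 0, 0.029, 0, 0, 0, 0.9]

```text
time: 12.1
position: [0.5445, 0.0109, 0.0345]
orientation: [180.0, -0.1, 177.6]
force: [-0.3, -0.2, -1.2]
gripper_width: 0.023
grasp_force: 49.6
```

Emit:
carry_out:
  deltas:
    - [0, 0, 0.001, 0, 0, 0, 0.9]
    - [0, 0, 0.0015, 0, 0, 0, 0.9]
    - [0, 0, 0.0015, 0, 0, 0, 0.9]

```text
time: 12.4
position: [0.5451, 0.0107, 0.0338]
orientation: [180.0, 0.0, 177.6]
force: [-2.6, 0.5, 6.2]
gripper_width: 0.0228
grasp_force: 50.6
```

```bash
python3 - <<'E'
from m import *
s=grab("side"); save(s,"side6.png"); im=cv2.resize(s["img"][150:310,170:330],None,fx=3.5,fy=3.5,interpolation=cv2.INTER_CUBIC)
cv2.imwrite("pics/side6c.png",cv2.cvtColor(im,cv2.COLOR_RGB2BGR))
E
```

```text
(no output)
```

View pics/side6c.png

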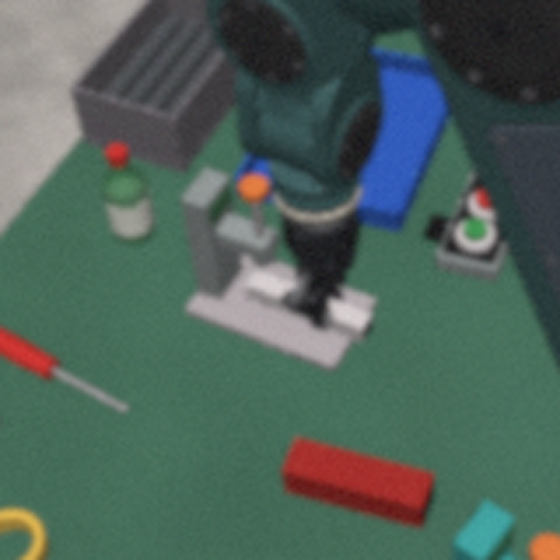

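Emit:
carry_out:
  deltas:
    - [0, 0, -0.0015, 0, 0, 0, 0.45]
    - [0, 0, -0.0015, 0, 0, 0, 0.45]
    - [0, 0, -0.0015, 0, 0, 0, 0.45]
    - [0, 0, -0.0015, 0, 0, 0, 0.45]
    - [0, 0, -0.02, 0, 0, 0, 0.45]
    - [0.02, 0, -0.06, 0, 0, 0, 0.45]
    - [0.03, 0, -0.11, 0, 0, 0, 0.45]
    - [0.03, 0, -0.16, 0, 0, 0, 1]

```text
time: 13.25
position: [0.5133, 0.012, 0.1939]
orientation: [180.0, -0.1, 177.6]
force: [1.9, 1.0, -0.5]
gripper_width: 0.0338
grasp_force: 0.0
```

Emit:
carry_out:
  deltas:
    - [0, 0, -0.045, 0, 0, 0, 1]
    - [0, 0, -0.055, 0, 0, 0, 1]
    - [-0.045, -0.0005, -0.055, 0, 0, 0, 1]
    - [-0.09, -0.001, -0.05, 0, 0, 0, 1]
    - [-0.102, -0.001, -0.045, 0, 0, 0, 1]
    - [-0.102, -0.001, -0.045, 0, 0, 0, 1]
    - [-0.102, -0.001, -0.045, 0, 0, 0, 1]

```text
time: 13.95
position: [0.6161, 0.0066, 0.2367]
orientation: [180.0, -0.1, 177.6]
force: [-1.2, -0.1, 0.1]
gripper_width: -0.0003
grasp_force: 0.0
```

```bash
python3 - <<'E'
from m import *
s=bot.read_state(); print(s["position"],s["force"])
go(.617,.0065,.168,177.5)
f=grab("side"); f2=grab("top");print(blobs(f,*C["orange"],12)[0],blobs(f2,*C["orange"],12)[0])
cv2.imwrite("pics/s7.png",cv2.cvtColor(np.hstack([cv2.resize(f["img"][150:290,170:310],(400,400)),cv2.resize(f2["img"][110:250,190:330],(400,400))]),cv2.COLOR_RGB2BGR))
E
```

```text
[0.61614685 0.00659677 0.23670148] [-1.24900087 -0.06832819  0.11265271]
go [-0.001  -0.0001  0.0687] [ 0.0001 -0.0016  0.0012]
[([242.0, 203.5], 38, [239, 201, 7, 6]), ([326.5, 307.4], 81, [322, 303, 10, 10])] [([473.7, 143.0], 113, [468, 138, 12, 11]), ([38.9, 185.8], 12, [38, 182, 3, 9]), ([12.8, 213.9], 12, [12, 210, 3, 9]), ([25.1, 224.1], 13, [24, 221, 3, 8]), ([156.3, 317.9], 16, [153, 317, 8, 3])]
```

View pics/s7.png

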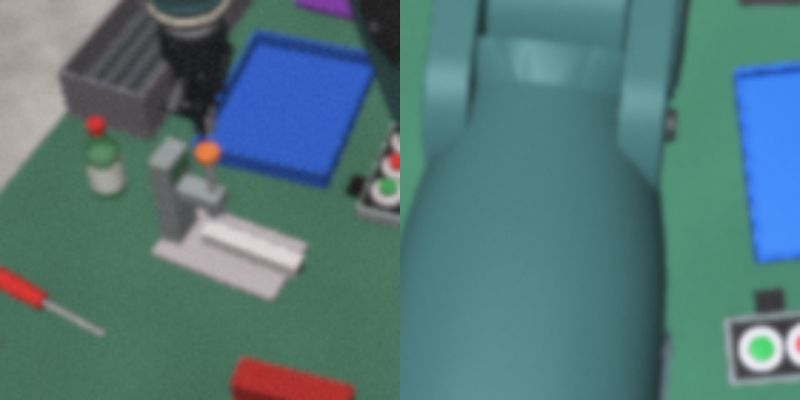

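Emit:
carry_out:
  deltas:
    - [0, 0, 0.02, 0, 0, 0, 1]
    - [0, 0, 0.03, 0, 0, 0, 1]
    - [0, 0, 0.04, 0, 0, 0, 1]
    - [0, 0, 0.05, 0, 0, 0, 1]
    - [0, 0, 0.06, 0, 0, 0, 1]
    - [0, 0, 0.068, 0, 0, 0, 1]
    - [0, 0, 0.068, 0, 0, 0, 1]

```text
time: 14.75
position: [0.6168, 0.0065, 0.1683]
orientation: [180.0, -0.1, 177.6]
force: [-2.6, 0.0, 3.4]
gripper_width: -0.0003
grasp_force: 1.4
```

Emit:
carry_out:
  deltas:
    - [0, 0, 0.001, 0, 0, 0, 1]
    - [0, 0, 0.002, 0, 0, 0, 1]
    - [0, 0, 0.002, 0, 0, 0, 1]

```text
time: 15.05
position: [0.617, 0.0065, 0.1675]
orientation: [-180.0, 0.0, 177.6]
force: [-2.9, 0.4, 2.3]
gripper_width: 0.0001
grasp_force: 1.4
```

Emit:
carry_out:
  deltas:
    - [0, 0, 0.001, 0, 0, 0, 1]
    - [0, 0, 0.0015, 0, 0, 0, 1]
    - [0, 0, 0.0015, 0, 0, 0, 1]

```text
time: 15.35
position: [0.6171, 0.0065, 0.166]
orientation: [-180.0, 0.0, 177.6]
force: [-2.9, 0.1, 5.1]
gripper_width: 0.0002
grasp_force: 2.5
```

Emit:
carry_out:
  deltas:
    - [0, 0, 0.001, 0, 0, 0, 1]
    - [0, 0, 0.001, 0, 0, 0, 1]
    - [0, 0, 0.001, 0, 0, 0, 1]

```text
time: 15.65
position: [0.6171, 0.0065, 0.166]
orientation: [-180.0, 0.1, 177.6]
force: [-6.3, 0.5, 15.9]
gripper_width: -0.0001
grasp_force: 7.9
```

Emit:
carry_out:
  deltas:
    - [0, 0, 0, 0, 0, 0, 1]
    - [0, 0, 0, 0, 0, 0, 1]
    - [0, 0, 0, 0, 0, 0, 1]
    - [0, 0, 0, 0, 0, 0, 1]
    - [0, 0, -0.02, 0, 0, 0, 1]
    - [0, 0, -0.04, 0, 0, 0, 1]
    - [0, 0, -0.065, 0, 0, 0, 1]
    - [0, 0, -0.085, 0, 0, 0, 1]

```text
time: 16.45
position: [0.6173, 0.0064, 0.2511]
orientation: [-180.0, 0.1, 177.6]
force: [0.2, -0.0, 0.0]
gripper_width: -0.0002
grasp_force: 0.0
```

Emit:
carry_out:
  deltas:
    - [0.045, 0, 0, 0, 0, 0, 0.4]
    - [0.09, 0, 0, 0, 0, 0, 0.4]
    - [0.105, 0, 0.02, 0, 0, 0, 0.4]
    - [0.105, 0, 0.05, 0, 0, 0, 0.4]
    - [0.105, 0, 0.09, 0, 0, 0, 0.4]
    - [0.105, 0, 0.12, 0, 0, 0, 0.4]
    - [0.105, 0, 0.12, 0, 0, 0, 0.4]

```text
time: 17.15
position: [0.5102, 0.0112, 0.1269]
orientation: [180.0, -0.3, 177.6]
force: [-0.8, -0.5, 0.9]
gripper_width: 0.0514
grasp_force: 0.0
```

```bash
python3 - <<'E'
from m import *
C["white"]=((0,0,150),(180,50,255))
w=grab("wrist"); s=bot.read_state(); print(s["position"],s["gripper_width"],s["time"])
f=grab("side"); print(blobs(f,*C["orange"],12)[0][0])
save(w,"w8.png")
for q in blobs(w,*C["white"],300)[0]: print(q)
rect(w,"white",(283,250),.036)
go(.5451,.0107,.034,177.6)
E
```

```text
[0.51134903 0.01103133 0.12914739] 0.05109237948831556 17.2
([242.0, 203.5], 38, [239, 201, 7, 6])
([66.1, 130.8], 1265, [28, 101, 63, 63])
([12.5, 144.7], 724, [0, 114, 26, 57])
([284.5, 281.4], 14483, [230, 205, 114, 151])
white px [286.5 280. ] c [0.5676 0.0116] sides [0.0858 0.1407] ang 1.0
go [-0.0327  0.0012  0.0965] [ 0.      0.0001 -0.0006]
```

View pics/w8.png

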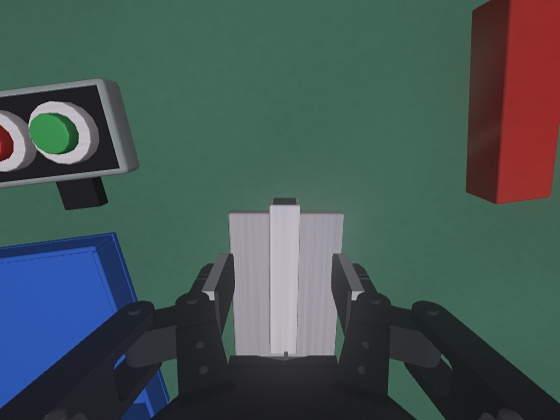

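Emit:
carry_out:
  deltas:
    - [-0.01, 0.001, 0.03, 0, 0, 0, 0.4]
    - [-0.02, 0.001, 0.06, 0, 0, 0, 0.4]
    - [-0.033, 0.001, 0.09, 0, 0, 0, 0.4]
    - [-0.033, 0.001, 0.095, 0, 0, 0, 0.4]
    - [-0.033, 0.001, 0.095, 0, 0, 0, 0.9]
    - [-0.033, 0.001, 0.095, 0, 0, 0, 0.9]
    - [-0.033, 0.001, 0.095, 0, 0, 0, 0.9]
    - [-0.033, 0.001, 0.095, 0, 0, 0, 0.9]

```text
time: 18.05
position: [0.5457, 0.0105, 0.0369]
orientation: [-180.0, 0.2, 177.6]
force: [-2.0, 0.3, 8.7]
gripper_width: 0.0231
grasp_force: 50.4
```

Emit:
carry_out:
  deltas:
    - [0, 0, 0, 0, 0, 0, 0.9]
    - [0, 0, 0, 0, 0, 0, 0.9]

```text
time: 18.25
position: [0.5457, 0.0105, 0.0369]
orientation: [-180.0, 0.2, 177.6]
force: [-1.6, 0.5, 8.8]
gripper_width: 0.0227
grasp_force: 50.4
```

```bash
python3 - <<'E'
from m import *
s=bot.read_state(); print(s["position"],s["gripper_width"],s["orientation"],s["force"])
c=np.array([.6376,-.2638]); a=np.radians(5.0)
for y in(.065,0,-.06):
    b=c+R.from_euler('z',a).as_matrix()[:2,:2]@[0.0,y]; g=b-.0215*np.array([np.cos(a),np.sin(a)]); print(y,b.round(4),g.round(4),np.hypot(*g).round(3))
E
```

```text
[0.54572527 0.01048103 0.03685932] 0.02274415480835527 [-1.79986962e+02  1.57193911e-01  1.77569507e+02] [-1.55319341  0.5342199   8.78834228]
0.065 [ 0.6319 -0.199 ] [ 0.6105 -0.2009] 0.643
0 [ 0.6376 -0.2638] [ 0.6162 -0.2657] 0.671
-0.06 [ 0.6428 -0.3236] [ 0.6214 -0.3254] 0.701
```

Emit:
carry_out:
  deltas:
    - [0, 0, -0.008, 0, 0, 0, 0.9]
    - [0, 0, -0.015, 0, 0, 0, 0.9]
    - [0.035, 0, -0.018, 0, 0, 0, 0.9]
    - [0.075, 0, -0.018, 0, 0, 0, 0.9]
    - [0.11, 0, -0.03, 0, 0, 0, 0.9]
    - [0.115, 0, -0.07, 0, 0, 0, 0.9]
    - [0.115, 0, -0.11, 0, 0, 0, 0.9]
    - [0.115, 0, -0.12, 0, 0, 0, 0.9]

```text
time: 19.05
position: [0.4314, 0.0152, 0.1592]
orientation: [-180.0, 0.3, 177.6]
force: [1.4, 0.7, -1.9]
gripper_width: 0.023
grasp_force: 49.5
```

```bash
python3 - <<'E'
from m import *
s=bot.read_state(); print(s["position"],s["gripper_width"],s["orientation"],s["force"])
go(.6201,-.3105,.155,-175)
E
```

```text
[0.43143159 0.01524002 0.15922762] 0.023045955258626787 [-179.96127814    0.34887656  177.56576686] [ 1.38880851  0.74093007 -1.94811982]
go [-0.2023 -0.3174  0.0057] [-0.0011  0.006  -0.1298]
```

Emit:
carry_out:
  deltas:
    - [0, -0.045, 0, 0, 0, 0, 0.9]
    - [0, -0.09, 0, 0, 0, 0, 0.9]
    - [-0.01, -0.138, 0, 0, 0, -0.03, 0.9]
    - [-0.04, -0.176, 0, 0, 0, -0.06, 0.9]
    - [-0.075, -0.21, 0, 0, 0, -0.09, 0.9]
    - [-0.11, -0.244, 0, 0, 0, -0.13, 0.9]
    - [-0.145, -0.278, 0, 0, 0, -0.13, 0.9]
    - [-0.18, -0.31, 0, 0, 0, -0.13, 0.9]

```text
time: 19.85
position: [0.5978, -0.3036, 0.1548]
orientation: [-180.0, 0.0, -175.0]
force: [0.5, 0.0, -1.0]
gripper_width: 0.0227
grasp_force: 49.7
```

```bash
python3 - <<'E'
from m import *
s=bot.read_state(); print(s["position"],s["gripper_width"],s["orientation"],s["force"])
go(.6201,-.3105,.031,-175)
w=grab("wrist"); save(w,"w9.png")
E
```

```text
[ 0.59783682 -0.30361766  0.154829  ] 0.0227160074660423 [-1.79993934e+02  4.20353601e-03 -1.75007297e+02] [ 0.4597457   0.00696017 -1.02829759]
go [-0.0216 -0.0088  0.1238] [-0.0001  0.0001 -0.0001]
```

View pics/w9.png

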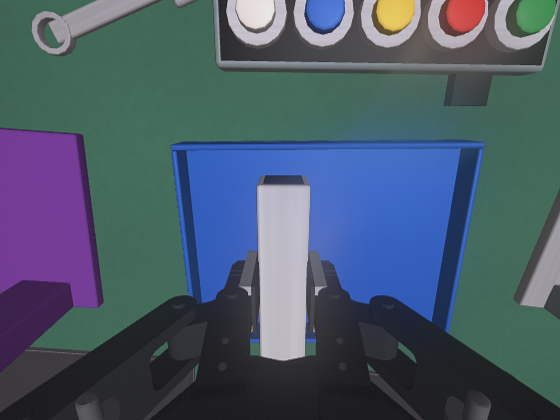

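Emit:
carry_out:
  deltas:
    - [-0.01, -0.004, 0.03, 0, 0, 0, 0.9]
    - [-0.0216, -0.0088, 0.07, 0, 0, 0, 0.9]
    - [-0.0216, -0.0088, 0.1, 0, 0, 0, 0.9]
    - [-0.0216, -0.0088, 0.117, 0, 0, 0, 0.9]
    - [-0.0216, -0.0088, 0.122, 0, 0, 0, 0.9]
    - [-0.0216, -0.0088, 0.124, 0, 0, 0, 0.9]
    - [-0.0216, -0.0088, 0.1245, 0, 0, 0, 0.9]
    - [-0.0216, -0.0088, 0.1245, 0, 0, 0, 0.9]

```text
time: 20.7
position: [0.6196, -0.3091, 0.0315]
orientation: [-179.9, 0.1, -175.0]
force: [0.9, 0.2, -1.2]
gripper_width: 0.0228
grasp_force: 49.7
```

Emit:
carry_out:
  deltas:
    - [0, 0, 0.001, 0, 0, 0, 0.9]
    - [0, 0, 0.002, 0, 0, 0, 0.9]
    - [0, 0, 0.002, 0, 0, 0, 0.9]

```text
time: 21.0
position: [0.6195, -0.3091, 0.0299]
orientation: [-179.9, 0.1, -175.0]
force: [-3.5, 1.2, 10.9]
gripper_width: 0.0226
grasp_force: 51.3
```

Emit:
carry_out:
  deltas:
    - [0, 0, -0.0015, 0, 0, 0, 0.5]
    - [0, 0, -0.0015, 0, 0, 0, 0.5]
    - [0, 0, -0.0015, 0, 0, 0, 0.5]
    - [0, 0, -0.03, 0, 0, 0, 0.45]
    - [0, 0, -0.08, 0, 0, 0, 0.45]
    - [0, 0, -0.13, 0, 0, 0, 0.45]
    - [0.01, 0.03, -0.17, 0, 0, 0, 0.4]
    - [0.03, 0.06, -0.2, 0, 0, 0, 0.4]

```text
time: 21.8
position: [0.5845, -0.2516, 0.2303]
orientation: [-179.9, 0.1, -175.0]
force: [1.2, 0.2, 0.1]
gripper_width: 0.0513
grasp_force: 0.0
```

Emit:
carry_out:
  deltas:
    - [0.016, 0.047, 0, 0, 0, 0, 0.2]
    - [0.032, 0.094, 0, 0, 0, 0, 0.2]
    - [0.048, 0.141, 0, 0, 0, 0, 0.2]
    - [0.064, 0.188, 0, 0, 0, 0, 0.2]
    - [0.08, 0.235, 0, 0, 0, 0, 0.2]
    - [0.096, 0.282, 0, 0, 0, 0, 0.2]
    - [0.112, 0.329, 0, 0, 0, 0, 0.2]
    - [0.128, 0.376, 0, 0, 0, 0, 0.2]

```text
time: 22.6
position: [0.4225, 0.1132, 0.2285]
orientation: [180.0, 0.0, -175.0]
force: [0.2, 0.1, 0.3]
gripper_width: 0.0684
grasp_force: 0.0
```

Emit:
carry_out:
  deltas:
    - [0.009, 0.04, 0.02, 0, 0, -0.014, 0.2]
    - [0.009, 0.067, 0.05, 0, 0, -0.014, 0.2]
    - [0.009, 0.067, 0.05, 0, 0, -0.014, 0.2]
    - [0.009, 0.067, 0.05, 0, 0, -0.014, 0.2]

```text
time: 23.0
position: [0.4085, 0.1779, 0.1782]
orientation: [-180.0, -0.0, -174.1]
force: [0.8, -0.4, 0.4]
gripper_width: 0.0683
grasp_force: 0.0
```

```bash
python3 - <<'E'
from m import *
s=bot.read_state(); print(s["time"],s["position"],s["gripper_width"],s["orientation"],s["force"])
w=grab("wrist"); save(w,"w10.png"); np.savez("w10.npz",**w)
print(blobs(w,*C["red"],200)[0])
rect(w,"red",(283,230),.04)
t=grab("top"); f=grab("side"); rect(f,"red",(272,287),.04)
C["white"]=((0,0,150),(180,50,255)); C["silver"]=C["white"]; rect(t,"silver",(366,170),.029)
hsv=cv2.cvtColor(w["img"],cv2.COLOR_RGB2HSV); print(hsv[150:300:25,283].tolist())
E
```

```text
23.0 [0.40847047 0.17785691 0.17823225] 0.06834925192343808 [-1.79982578e+02 -4.88372755e-02 -1.74101354e+02] [ 0.76530356 -0.37349502  0.40007836]
[([286.5, 219.7], 5704, [265, 151, 44, 140])]
red px [286.5 220.5] c [0.4298 0.1833] sides [0.0377 0.1394] ang 7.3
red px [271.6 287.1] c [0.4286 0.1964] sides [0.0562 0.1409] ang 5.5
silver px [369.3 161.6] c [ 0.6402 -0.3072] sides [0.0255 0.1402] ang 4.6
[[42, 34, 37], [2, 172, 156], [1, 167, 154], [1, 172, 154], [1, 174, 155], [2, 170, 153]]
```

View pics/w10.png

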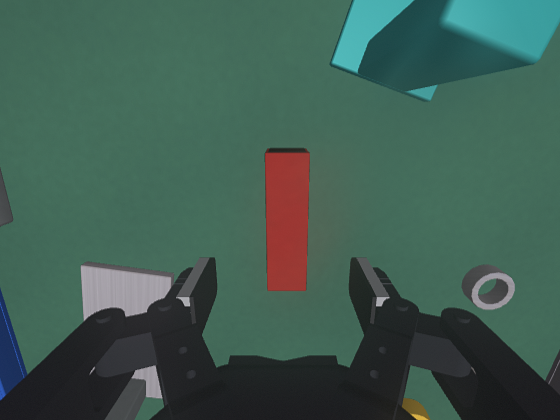

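```bash
python3 - <<'E'
from m import *
t=grab("top")
for p,z in[((160,283),.16),((190,283),.16),((170,297),.16),((155,322),.19)]: print(p,onz(t,p,z).round(3))
# red: top-face corners in w5 and w10, triangulated
a=dict(np.load("w5.npz"));b=dict(np.load("w10.npz"))
for n,pa,pb in[("robot-end inner",(455,91),(265,153)),("robot-end outer",(503,85),(309,153)),("far outer",(493,243),(307,290)),("far inner",(449,247),(267,290))]:
    p,e=tri(a,pa,b,pb); print(n,p.round(4),round(e,4))
go(.4298-.022,.1833-.0026,.024,-173.2)
E
```

```text
(160, 283) [0.312 0.267 0.16 ]
(190, 283) [0.311 0.191 0.16 ]
(170, 297) [0.276 0.241 0.16 ]
(155, 322) [0.22 0.27 0.19]
robot-end inner [0.3639 0.1572 0.0398] 0.0005
robot-end outer [0.3606 0.196  0.0381] 0.0004
far outer [0.4997 0.2121 0.0366] 0.0011
far inner [0.5025 0.171  0.0374] 0.0005
go [0.0016 0.0039 0.1551] [ 0.0001  0.0013 -0.0186]
```

Emit:
carry_out:
  deltas:
    - [-0.008, 0.005, 0.03, 0, 0, -0.006, 0.2]
    - [-0.008, 0.005, 0.07, 0, 0, -0.006, 0.2]
    - [-0.008, 0.005, 0.11, 0, 0, -0.006, 0.2]
    - [-0.008, 0.005, 0.14, 0, 0, -0.006, 0.2]
    - [-0.008, 0.005, 0.152, 0, 0, -0.006, 0.2]
    - [-0.008, 0.005, 0.152, 0, 0, -0.006, 0.7]
    - [-0.008, 0.005, 0.152, 0, 0, -0.006, 0.7]
    - [-0.008, 0.005, 0.152, 0, 0, -0.006, 0.7]

```text
time: 24.0
position: [0.4171, 0.1833, 0.0274]
orientation: [180.0, 0.1, -173.9]
force: [-1.4, -0.0, -2.1]
gripper_width: 0.0391
grasp_force: 50.7
```

Emit:
carry_out:
  deltas:
    - [0, 0, 0, 0, 0, 0, 0.7]
    - [0, 0, 0, 0, 0, 0, 0.7]

```text
time: 24.2
position: [0.417, 0.1835, 0.0272]
orientation: [-180.0, 0.1, -173.8]
force: [-1.1, -0.9, 8.4]
gripper_width: 0.0396
grasp_force: 51.9
```

Emit:
carry_out:
  deltas:
    - [0, 0, -0.02, 0, 0, 0, 0.7]
    - [0, 0, -0.06, 0, 0, 0, 0.7]
    - [0, -0.02, -0.08, 0, 0, 0, 0.7]
    - [-0.004, -0.06, -0.08, 0, 0, 0.04, 0.7]
    - [-0.008, -0.1, -0.08, 0, 0, 0.08, 0.7]
    - [-0.0167, -0.14, -0.08, 0, 0, 0.12, 0.7]
    - [-0.0167, -0.172, -0.08, 0, 0, 0.152, 0.7]
    - [-0.0167, -0.172, -0.06, 0, 0, 0.152, 0.7]

```text
time: 25.0
position: [0.4536, 0.0109, 0.0881]
orientation: [-179.9, 0.3, 177.2]
force: [-0.4, -0.1, -2.6]
gripper_width: 0.039
grasp_force: 51.3
```

```bash
python3 - <<'E'
from m import *
s=bot.read_state(); print(s["time"],s["position"],s["gripper_width"],s["orientation"],s["force"])
w=grab("wrist"); save(w,"w11.png"); rect(w,"red",(283,250),s["position"][2]+.0128)
u=np.array([.999,-.0436]); g=np.array([.617,.0067])-.069*u; go(*g,.055,177.5); print(g)
E
```

```text
25.0 [0.45364393 0.0109116  0.08807274] 0.038998043723258054 [-179.93172766    0.28129666  177.17851223] [-0.36580536 -0.13785791 -2.6111378 ]
red px [278.8 261.3] c [0.44   0.0094] sides [0.0926 0.0379] ang -8.7
go [-0.0969  0.0018  0.0295] [-0.0001 -0.0003 -0.0042]
[0.548069  0.0097084]
```

Emit:
carry_out:
  deltas:
    - [0, 0, 0.02, 0, 0, 0, 0.7]
    - [0, 0.001, 0.033, 0, 0, -0.004, 0.7]
    - [-0.03, 0.002, 0.033, 0, 0, -0.004, 0.7]
    - [-0.06, 0.002, 0.033, 0, 0, -0.004, 0.7]
    - [-0.08, 0.002, 0.033, 0, 0, -0.004, 0.7]
    - [-0.097, 0.002, 0.033, 0, 0, -0.004, 0.7]
    - [-0.097, 0.002, 0.033, 0, 0, -0.004, 0.7]
    - [-0.097, 0.002, 0.04, 0, 0, -0.004, 0.7]

```text
time: 25.85
position: [0.5483, 0.0123, 0.0468]
orientation: [-180.0, 0.0, 177.7]
force: [0.1, 0.6, -2.4]
gripper_width: 0.0386
grasp_force: 51.3
```

Emit:
carry_out:
  deltas:
    - [0, 0, 0.005, 0, 0, 0, 0.7]
    - [0, 0, 0.008, 0, 0, 0, 0.7]
    - [0, 0, 0.009, 0, 0, 0, 0.7]
    - [0, 0, 0.009, 0, 0, 0, 0.7]

```text
time: 26.25
position: [0.5471, 0.0122, 0.0392]
orientation: [180.0, 0.0, 177.7]
force: [-15.0, 1.3, 39.2]
gripper_width: 0.039
grasp_force: 56.6
```

Emit:
carry_out:
  deltas:
    - [0, 0, -0.002, 0, 0, 0, 0.25]
    - [0, 0, -0.002, 0, 0, 0, 0.25]
    - [0, 0, -0.002, 0, 0, 0, 0.25]
    - [0, 0, -0.002, 0, 0, 0, 0.25]
    - [0, 0, -0.02, 0, 0, 0, 0.25]
    - [0.02, 0, -0.06, 0, 0, 0, 0.25]
    - [0.03, 0, -0.11, 0, 0, 0, 0.25]
    - [0.03, 0, -0.16, 0, 0, 0, 1]

```text
time: 27.05
position: [0.5165, 0.0133, 0.1977]
orientation: [180.0, -0.1, 177.7]
force: [1.4, 0.7, -0.9]
gripper_width: 0.0509
grasp_force: 0.0
```

Emit:
carry_out:
  deltas:
    - [0, 0, -0.04, 0, 0, 0, 1]
    - [0, 0, -0.05, 0, 0, 0, 1]
    - [-0.045, -0.001, -0.05, 0, 0, 0, 1]
    - [-0.09, -0.003, -0.045, 0, 0, 0, 1]
    - [-0.1, -0.003, -0.04, 0, 0, 0, 1]
    - [-0.1, -0.003, -0.04, 0, 0, 0, 1]
    - [-0.1, -0.003, -0.04, 0, 0, 0, 1]

```text
time: 27.75
position: [0.6173, 0.0062, 0.2356]
orientation: [180.0, -0.1, 177.7]
force: [-0.9, 0.2, 0.4]
gripper_width: -0.0002
grasp_force: 0.0
```

```bash
python3 - <<'E'
from m import *
s=bot.read_state(); print(s["time"],s["position"],s["force"])
go(.617,.0065,.182,177.5)
f=grab("side"); rect(f,"red",(253,235),.052); print(blobs(f,*C["orange"],12)[0][0])
cv2.imwrite("pics/s12.png",cv2.cvtColor(cv2.resize(f["img"][150:290,170:310],(420,420),interpolation=cv2.INTER_CUBIC),cv2.COLOR_RGB2BGR))
E
```

```text
27.75 [0.61728165 0.00621469 0.23562034] [-0.93430677  0.21339671  0.36030268]
go [0.0002 0.0003 0.0536] [ 0.0001 -0.0017  0.0032]
red px [258.8 235.9] c [0.5563 0.0264] sides [0.0586 0.142 ] ang -3.8
([242.0, 203.5], 38, [239, 201, 7, 6])
```

View pics/s12.png

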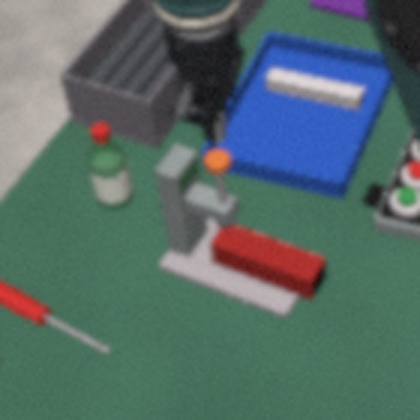

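Emit:
carry_out:
  deltas:
    - [0, 0, 0.02, 0, 0, 0, 1]
    - [0, 0, 0.03, 0, 0, 0, 1]
    - [0, 0, 0.04, 0, 0, 0, 1]
    - [0, 0, 0.048, 0, 0, 0, 1]
    - [0, 0, 0.052, 0, 0, 0, 1]
    - [0, 0, 0.053, 0, 0, 0, 1]
    - [0, 0, 0.053, 0, 0, 0, 1]
    - [0, 0, 0.053, 0, 0, 0, 1]

```text
time: 28.6
position: [0.6183, 0.0061, 0.1837]
orientation: [-180.0, 0.0, 177.7]
force: [-0.5, 0.3, 2.2]
gripper_width: -0.0001
grasp_force: 1.1
```

Emit:
carry_out:
  deltas:
    - [0, 0, 0.001, 0, 0, 0, 1]
    - [0, 0, 0.0015, 0, 0, 0, 1]
    - [0, 0, 0.0015, 0, 0, 0, 1]

```text
time: 28.9
position: [0.6184, 0.006, 0.1821]
orientation: [-180.0, 0.0, 177.7]
force: [-0.4, 0.3, 4.1]
gripper_width: -0.0002
grasp_force: 1.9
```

Emit:
carry_out:
  deltas:
    - [0, 0, 0.001, 0, 0, 0, 1]
    - [0, 0, 0.001, 0, 0, 0, 1]
    - [0, 0, 0.001, 0, 0, 0, 1]

```text
time: 29.2
position: [0.6184, 0.0061, 0.1819]
orientation: [-180.0, 0.1, 177.7]
force: [-3.4, -0.0, 14.6]
gripper_width: -0.0004
grasp_force: 7.3
```

Emit:
carry_out:
  deltas:
    - [0, 0, 0.0005, 0, 0, 0, 1]
    - [0, 0, 0.0005, 0, 0, 0, 1]
    - [0, 0, 0.0005, 0, 0, 0, 1]
    - [0, 0, 0.0005, 0, 0, 0, 1]

```text
time: 29.6
position: [0.6185, 0.0061, 0.182]
orientation: [-180.0, 0.1, 177.7]
force: [-5.9, 1.1, 19.7]
gripper_width: 0.0001
grasp_force: 9.9
```

Emit:
carry_out:
  deltas:
    - [0, 0, -0.03, 0, 0, 0, 1]
    - [0, 0, -0.06, 0, 0, 0, 1]
    - [0.01, 0, -0.07, 0, 0, 0, 1]
    - [0.05, 0.001, -0.07, 0, 0, 0, 0.25]
    - [0.09, 0.002, -0.07, 0, 0, 0, 0.25]
    - [0.107, 0.002, -0.06, 0, 0, 0, 0.25]
    - [0.107, 0.002, -0.02, 0, 0, 0, 0.25]
    - [0.107, 0.002, 0.03, 0, 0, 0, 0.25]

```text
time: 30.4
position: [0.5114, 0.0124, 0.1504]
orientation: [-180.0, 0.2, 177.7]
force: [1.6, 0.2, -1.5]
gripper_width: 0.0638
grasp_force: 0.0
```

Emit:
carry_out:
  deltas:
    - [0, 0, 0.02, 0, 0, 0, 0.25]
    - [0, 0, 0.03, 0, 0, 0, 0.25]
    - [0, 0, 0.03, 0, 0, 0, 0.25]

```text
time: 30.7
position: [0.5107, 0.0125, 0.1195]
orientation: [180.0, -0.1, 177.7]
force: [-0.5, -0.2, -0.4]
gripper_width: 0.064
grasp_force: 0.0
```

```bash
python3 - <<'E'
from m import *
s=bot.read_state(); print(s["time"],s["position"],s["gripper_width"],s["orientation"])
w=grab("wrist"); rect(w,"red",(283,250),.052); f=grab("side"); print(blobs(f,*C["orange"],12)[0][0])
go(.5471,.0122,.0405,177.7)
E
```

```text
30.7 [0.51065219 0.0124962  0.11954394] 0.06400582083126499 [ 1.79991322e+02 -9.45785434e-02  1.77679738e+02]
red px [284.5 282. ] c [0.5559 0.0116] sides [0.0386 0.1297] ang -0.6
([242.0, 203.5], 38, [239, 201, 7, 6])
go [-0.0352  0.0013  0.0808] [-0.0001  0.0012 -0.0003]
```

Bar in place, plunger up. Grasp it again.

Emit:
carry_out:
  deltas:
    - [-0.012, 0.001, 0.03, 0, 0, 0, 0.25]
    - [-0.025, 0.001, 0.06, 0, 0, 0, 0.25]
    - [-0.035, 0.001, 0.075, 0, 0, 0, 0.25]
    - [-0.035, 0.001, 0.078, 0, 0, 0, 0.25]
    - [-0.035, 0.001, 0.078, 0, 0, 0, 0.7]
    - [-0.035, 0.001, 0.078, 0, 0, 0, 0.7]
    - [-0.035, 0.001, 0.078, 0, 0, 0, 0.7]
    - [-0.035, 0.001, 0.078, 0, 0, 0, 0.7]

```text
time: 31.6
position: [0.5466, 0.012, 0.0438]
orientation: [-180.0, 0.1, 177.7]
force: [-2.5, 0.5, 8.9]
gripper_width: 0.0394
grasp_force: 51.5
```

Emit:
carry_out:
  deltas:
    - [0, 0, 0, 0, 0, 0, 0.7]
    - [0, 0, 0, 0, 0, 0, 0.7]

```text
time: 31.8
position: [0.5466, 0.012, 0.0439]
orientation: [-180.0, 0.1, 177.7]
force: [-1.6, 0.8, 7.3]
gripper_width: 0.0393
grasp_force: 51.5
```

Emit:
carry_out:
  deltas:
    - [0, 0, -0.006, 0, 0, 0, 0.7]
    - [0, 0, -0.012, 0, 0, 0, 0.7]
    - [0.035, 0, -0.013, 0, 0, 0, 0.7]
    - [0.075, 0, -0.013, 0, 0, 0, 0.7]
    - [0.11, 0, -0.03, 0, 0, 0, 0.7]
    - [0.115, 0, -0.07, 0, 0, 0, 0.7]
    - [0.115, -0.01, -0.11, 0, 0, 0, 0.7]
    - [0.115, -0.03, -0.12, 0, 0, 0, 0.7]

```text
time: 32.6
position: [0.4312, -0.0132, 0.1667]
orientation: [-180.0, 0.3, 177.8]
force: [1.0, -0.9, -3.0]
gripper_width: 0.0395
grasp_force: 51.3
```

```bash
python3 - <<'E'
from m import *
s=bot.read_state(); print(s["time"],s["position"],s["gripper_width"],s["orientation"],s["force"])
go(.6194,-.2152,.16,-175)
E
```

```text
32.6 [ 0.43119115 -0.01320963  0.16666397] 0.03951203536944304 [-179.9534287     0.32725718  177.7735813 ] [ 1.01214658 -0.93614259 -3.0340984 ]
go [-0.1959 -0.1945  0.0079] [-0.0012  0.0057 -0.1261]
```

Emit:
carry_out:
  deltas:
    - [0, -0.048, 0, 0, 0, 0, 0.7]
    - [0, -0.096, 0, 0, 0, 0, 0.7]
    - [-0.005, -0.14, 0, 0, 0, -0.03, 0.7]
    - [-0.03, -0.17, 0, 0, 0, -0.06, 0.7]
    - [-0.07, -0.19, 0, 0, 0, -0.1, 0.7]
    - [-0.115, -0.1945, 0, 0, 0, -0.126, 0.7]
    - [-0.16, -0.1945, 0, 0, 0, -0.126, 0.7]
    - [-0.196, -0.1945, 0, 0, 0, -0.126, 0.7]

```text
time: 33.4
position: [0.6201, -0.2158, 0.1628]
orientation: [-180.0, 0.0, -175.1]
force: [0.7, -0.2, -2.4]
gripper_width: 0.0393
grasp_force: 51.4
```

Emit:
carry_out:
  deltas:
    - [0, 0, 0, 0, 0, 0, 0.7]
    - [0, 0, 0, 0, 0, 0, 0.7]

```text
time: 33.6
position: [0.6182, -0.2154, 0.1622]
orientation: [180.0, -0.0, -175.1]
force: [-0.6, 0.1, -2.3]
gripper_width: 0.0391
grasp_force: 51.4
```

```bash
python3 - <<'E'
from m import *
s=bot.read_state(); print(s["time"],s["position"],s["gripper_width"],s["orientation"],s["force"])
w=grab("wrist"); rect(w,"red",(283,250),s["position"][2]+.008)
C["white"]=((0,0,150),(180,50,255)); print(blobs(w,*C["white"],500)[0])
go(.6194,-.2152,.0375,-175)
E
```

```text
33.6 [ 0.61823159 -0.21537556  0.16220494] 0.039149307963223766 [ 1.79985741e+02 -3.66798505e-02 -1.75068061e+02] [-0.61179657  0.12396151 -2.28012372]
red px [282.6 314.6] c [ 0.6308 -0.2148] sides [0.0498 0.0369] ang 0.6
[([229.6, 24.8], 581, [104, 0, 316, 29]), ([511.5, 190.5], 14003, [441, 99, 119, 181]), ([181.1, 212.7], 3596, [161, 144, 40, 142])]
go [-0.0019  0.      0.125 ] [ 0.0002 -0.0006 -0.0016]
```

Emit:
carry_out:
  deltas:
    - [-0.001, 0, 0.04, 0, 0, 0, 0.7]
    - [-0.001, 0, 0.08, 0, 0, 0, 0.7]
    - [-0.001, 0, 0.11, 0, 0, 0, 0.7]
    - [-0.001, 0, 0.12, 0, 0, 0, 0.7]
    - [-0.001, 0, 0.124, 0, 0, 0, 0.7]
    - [-0.001, 0, 0.125, 0, 0, 0, 0.7]
    - [-0.001, 0, 0.125, 0, 0, 0, 0.7]

```text
time: 34.35
position: [0.6198, -0.2159, 0.0389]
orientation: [-179.9, 0.1, -175.1]
force: [-0.0, 0.8, -2.1]
gripper_width: 0.0393
grasp_force: 51.2
```

Emit:
carry_out:
  deltas:
    - [0, 0, 0.0005, 0, 0, 0, 0.7]
    - [0, 0, 0.001, 0, 0, 0, 0.7]
    - [0, 0, 0.001, 0, 0, 0, 0.7]

```text
time: 34.65
position: [0.6194, -0.2157, 0.0369]
orientation: [-180.0, 0.0, -175.1]
force: [-0.1, 1.1, 1.3]
gripper_width: 0.039
grasp_force: 52.0
```

Emit:
carry_out:
  deltas:
    - [0, 0, 0, 0, 0, 0, 0.3]
    - [0, 0, 0, 0, 0, 0, 0.3]
    - [0, 0, 0, 0, 0, 0, 0.3]
    - [0, 0, -0.02, 0, 0, 0, 0.3]
    - [0, 0, -0.06, 0, 0, 0, 0.3]
    - [0, 0, -0.11, 0, 0, 0, 1]
    - [0.04, 0.02, -0.12, 0, 0, 0, 1]
    - [0.08, 0.04, -0.12, 0, 0, 0, 1]

```text
time: 35.45
position: [0.537, -0.1831, 0.1586]
orientation: [-179.8, 0.3, -175.1]
force: [0.1, 0.2, -1.4]
gripper_width: 0.0164
grasp_force: 0.0
```

Emit:
carry_out:
  deltas:
    - [0.04, 0.02, 0, 0, 0, 0, 1]
    - [0.08, 0.04, 0, 0, 0, 0, 1]
    - [0.095, 0.0465, 0.02, 0, 0, 0, 1]
    - [0.095, 0.0465, 0.03, 0, 0, 0, 1]
    - [0.095, 0.0465, 0.03, 0, 0, 0, 1]
    - [0.095, 0.0465, 0.03, 0, 0, 0, 1]

```text
time: 36.05
position: [0.4386, -0.1448, 0.1266]
orientation: [-180.0, 0.0, -175.1]
force: [-0.8, 0.0, 0.2]
gripper_width: -0.0001
grasp_force: 0.0
```

```bash
python3 - <<'E'
from m import *
s=bot.read_state(); print(s["time"],s["position"],s["gripper_width"],s["orientation"],s["force"])
C["white"]=((0,0,150),(180,50,255)); C["silver"]=C["white"]
t=grab("top"); f=grab("side")
print(blobs(t,*C["red"],100)[0],blobs(f,*C["red"],60)[0],blobs(f,*C["orange"],12)[0][0])
rect(t,"silver",(369,161),.029); rect(t,"red",(336,163),.045); rect(f,"silver",(270,178),.029,100); rect(f,"red",(262,193),.045)
w=grab("wrist"); b=blobs(w,*C["green"],100)[0]; print(b); print(onz(w,b[0][0],.047))
go(.4375,-.1445,.0578,-175)
E
```

```text
36.05 [ 0.43855396 -0.14482901  0.12658903] -7.300831569133815e-05 [-1.79987772e+02  2.21111330e-02 -1.75102651e+02] [-0.81912938  0.03781678  0.20715534]
[([206.3, 103.0], 234, [201, 88, 11, 31]), ([338.3, 164.3], 490, [331, 142, 16, 46])] [([266.9, 192.3], 279, [252, 185, 31, 16]), ([174.3, 249.5], 131, [164, 243, 22, 14])] ([241.8, 203.5], 36, [239, 201, 7, 6])
silver px [369.3 161.6] c [ 0.6402 -0.3072] sides [0.0255 0.1402] ang 4.8
red px [338.3 164.5] c [ 0.6302 -0.2135] sides [0.0321 0.1318] ang 4.7
silver px [274.5 177.9] c [ 0.6394 -0.2989] sides [0.0319 0.1395] ang 4.7
red px [266.7 192.3] c [ 0.6265 -0.194 ] sides [0.0528 0.13  ] ang 3.7
[([284.0, 223.6], 871, [267, 208, 35, 32])]
[ 0.43692523 -0.14441154  0.047     ]
go [0.0009 0.0004 0.0688] [-0.0004  0.0006 -0.0017]
```

Both bars lie in the tray at the planned places. The tool is over the green key, so press it.

Emit:
carry_out:
  deltas:
    - [0.001, 0, 0.03, 0, 0, 0, 1]
    - [0.001, 0, 0.055, 0, 0, 0, 1]
    - [0.001, 0, 0.065, 0, 0, 0, 1]
    - [0.001, 0, 0.069, 0, 0, 0, 1]
    - [0.001, 0, 0.0695, 0, 0, 0, 1]
    - [0.001, 0, 0.0695, 0, 0, 0, 1]
    - [0.001, 0, 0.0695, 0, 0, 0, 1]
    - [0.001, 0, 0.0695, 0, 0, 0, 1]

```text
time: 37.0
position: [0.4363, -0.1443, 0.0579]
orientation: [180.0, -0.0, -175.1]
force: [-6.5, 1.7, 11.4]
gripper_width: -0.0001
grasp_force: 5.7
```

Emit:
carry_out:
  deltas:
    - [0, 0, 0.001, 0, 0, 0, 1]
    - [0, 0, 0.001, 0, 0, 0, 1]

```text
time: 37.2
position: [0.4364, -0.1443, 0.0576]
orientation: [-180.0, 0.0, -175.1]
force: [-9.7, 5.4, 28.8]
gripper_width: 0.0004
grasp_force: 14.3
```

Emit:
carry_out:
  deltas:
    - [0, 0, -0.03, 0, 0, 0, 1]
    - [0, 0, -0.07, 0, 0, 0, 1]
    - [0, 0, -0.12, 0, 0, 0, 1]
    - [0, 0, -0.16, 0, 0, 0, 1]
    - [0, 0, -0.16, 0, 0, 0, 1]
    - [0, 0, -0.16, 0, 0, 0, 1]

```text
time: 37.8
position: [0.437, -0.1446, 0.2172]
orientation: [-179.9, 0.1, -175.1]
force: [-0.2, 0.6, -0.5]
gripper_width: 0.0002
grasp_force: 0.0
```

```bash
python3 - <<'E'
from h import *
s=bot.read_state(); print(s["position"],s["force"]); print(bot.job_done())
E
```

```text
[ 0.43704194 -0.14463735  0.21720747] [-0.23859836  0.57249722 -0.52506381]
the job is handed in; nothing more can be done
None
```

The job is handed in at 37.8 s, and the hand-in call returned no verdict: I pressed yellow, white and blue, gauged the only two bars I found (silver, then red) and laid them side by side in the tray, then pressed green; readings matched at each step.

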